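# Lock the cell tray by feel

## Task

Pick up the loose locking pin and lock the battery box's cell tray with it: put the shaft into the slot in the front of the box, feel sideways along the hidden plate at the back of the slot for its hole, and push the pin fully home until its collar meets the front of the box. Press gently throughout, then let go and leave the pin there; leave the other things on the bench where they are.

Things in the scene. Friction and masses are not known exactly. Their poses are not given: they have to be found in the camera images.
- pin: Loose locking pin, about 0.2 kg: round steel shaft, 10 mm diameter, 90 mm long; behind it a black collar (8 mm thick, 30 wide, 40 high) and a flat black handle. Origin: on the shaft axis at the collar's front face; x along the shaft to the nose, z up. Starts lying on the bench on collar and handle, axis level, 20 mm above the bench, left or right of the box.
- pin_tip (a point): Centre of the pin's nose, 90 mm ahead of the pin's origin along its x. The shaft's last 8 mm taper to a 6 mm flat nose.
- pin_grip (a point): Middle of the pin's flat black handle, 29 mm behind the pin's origin on the same axis. The handle is 42 mm long (x), 16 mm wide (y), 40 mm high (z); its flat sides face y.
- box: Grey battery box, fixed: 260 mm wide (y), 250 deep (x), 105 high, green cell boards on top (to 113). Origin: middle of its front edge, at bench level; x points from the front into the box, y along the front, z up; the front (plane x = 0) faces the robot. Pin fully home: shaft along the box's x, collar's front face against the front at x = 0, nose at x = 90 mm.
- slot_mouth (a point): Middle of the slot's mouth, at box x = 0, z = 75 mm (height of the hole's axis). The level slot is open to the robot, 90 mm wide (y -45 to +45 mm), floor at z = 67.5, roof at z = 93. Floor and side cheeks begin at x = 0, the roof only at x = 20 mm, so from above the slot's mouth shows as a 90 x 20 mm notch in the box's front edge.
- slot_back (a point): Middle of the slot's back, at box x = 55, y = 0, z = 75 mm: the front of a hidden steel plate, 20 mm thick, clear behind to x = 120. One hole, 13.5 mm wide (y), 16 high (z), centred at z = 75; its y is unknown, anywhere from -28 to +28 mm. Springs let the plate back along x, 1 mm per N, 8 mm at most, then a hard stop; it returns when let go. It does not give sideways.
- meter: Bystander: a green handheld multimeter, 150 x 80 x 38 mm, lying on its back; origin under its middle. It lies on the side of the box where the pin is not.
- cell: Bystander: a bare aluminium battery cell standing upright, 46 mm in diameter, 80 mm high; origin under its middle.
- tub: Bystander: an empty open black parts tub, 80 x 70 x 40 mm; origin under its middle.
There are look-alikes about, which are no part of the job. What is shaped like the pin but orange is not meant.

How it is judged:
On the way:
1. the pin has been lifted clear of the bench (height (world z) of pin above 0.045 m), for 0.2 s.
At the end, for the whole second after the job is handed in: The pin stands in the hole of the hidden plate, its nose at least 84 mm behind the front of the box (collar within 6 mm of the front), within the slot and the hole's height, in line with the box within 0.2 rad, at rest and released (x of pin_tip in the frame of box above 0.084 m and y of pin_tip in the frame of box between -0.04 and 0.04 m and z of pin_tip in the frame of box between 0.064 and 0.09 m and angle between the x axis of pin and the x axis of box, either way round below 0.2 rad and linear speed of pin below 0.02 m/s and contact force between pin and the fingers below 0.1 N); the robot touches nothing.
It fails at once if the pin pressed on the box or its plate with more than 30 N (contact force between pin and box above 30 N).
It fails at once if the robot pushed on the box with more than 15 N (contact force between any of the fingers, the arm and box above 15 N).
It fails at once if the multimeter, the cell or the tub was moved by more than 30 mm (distance of any of meter, cell, tub from where it was at the start of the episode above 0.03 m).
It also fails if it takes over 64 s, if anything falls off the work surface, if the arm or the gripper's body presses on something with over 40 N, if the wrist force passes 120 N, or if a joint passes its speed limit or range.

## Robot

A 6-joint arm with a two-finger parallel gripper is mounted at the origin on the work surface. World frame = base frame: x ahead of the robot, y to its left, z up, the work surface at z = 0. Lengths are in m, angles in rad, forces in N, time in s.
With the tool pointing down it reaches from about 0.375 to 0.9 m from the base axis. Payload 3.1 kg.
Tool frame: the origin (TCP) lies between the finger pads; the fingertips stand 22 mm ahead of it and the grasp point (between the pads) lies 3 mm ahead of it; z points along the fingers, y is the line along which they close (so a half turn about z gives the same grasp; the last joint's range is limited). The gripper opens to 87 mm and grips with 3 to 60 N. Pads are 19 mm wide; open, the fingers measure 117 mm over their backs; the gripper's body (75 mm by 190 mm) begins 51 mm behind the grasp point.
Start: joints at [-0.178, 0.527, 1.433, -0, 1.181, -0.178], TCP at [0.625, 0, 0.245] pointing down, gripper open.
Joint ranges: [-3.08, 3.08], [-0.75, 2.2], [0.22, 2.44], [-1.43, 4.57], [0, 2.65], [-2.85, 2.85]. Speed limits (rad/s): [2.79, 2.79, 3.14, 3.14, 3.14, 3.14].

## Interface

Orientations are given as a unit quaternion [x, y, z, w].
In Python, from rig import robot gives the robot as it stands.
- The arm moves only by the tool move_arm, never from a script. Its argument "series" is text: rows parted by semicolons, each of 6 numbers parted by spaces: the shift along the tool's x, y, z in mm, then the turn, a rotation vector about the tool's x, y, z in degrees. In form: dx dy dz ax ay az; .... A call has 1 to 8 rows; each row is the pose to reach, as a shift and turn from the pose commanded when the call began, along the tool's axes at that moment; what a row does not reach only later rows make up. A row lasts 1/12 s, in which the tool goes at most 41.7 mm and 7.16 degrees, less where a joint would pass 70% of its speed; a pose out of reach is approached as far as the arm can. A call with a gripper value outside its range is refused whole. "jaw" is the opening, from 0 (shut) to 1 (fully open), set as the call begins (left out, the last holds). The fingers move at their own pace and stop on an object; "newtons" is the grip in N (left out, the last holds). Time passes only in rows, so rows that repeat a pose let the fingers close. It gives the time, the measured TCP pose, the force, the opening and the grip force at its end, in the units of the state.
- robot.get_obs(): the state, without advancing time (a new reading comes with each control period).
- robot.camera(name): name is "scene" or "side" or "wrist"; returns a dict with "img" (480x640x3 uint8, red, green, blue), "mtx" (3x3 intrinsics, pixels), "distortion" ([k1, k2, p1, p2, k3] as OpenCV has them; the pictures are not rectified), "world_to_cam" (4x4, takes a point from world to camera coordinates). Camera axes: x right, y down, z forward; pixel columns grow to the right and rows downward; lengths in m; the calibration is good to about 2 mm. A picture is of the moment at which its call begins. There is no depth.
- robot.hand_in(): hands the job in; it is judged then, once.
Trained networks look in a picture, given as the dict that the camera call returned (one of the last four; its "shot" number tells which), for a name from the list of things; names that differ only in an ending like _2 or _b are one class to them, and where a whole thing is asked for, a point or a joint stands for the part that bears it (a point fixed in the world has none). Each returns a list of dicts, best first, with "p" (0 to 1); they miss things now and then, are a little off and sometimes report something else, mostly with a low value. They report only what shows in the picture. A call takes as long as a camera call. They do not tell look-alikes from the thing itself.
- robot.search_frame(picture, thing): "xyz" ([x, y, z] in m, in world coordinates, good to about 4 mm: the middle of the surface that is visible of it).
- robot.tip_of(picture, thing): "xyz" ([x, y, z] in m, in world coordinates, good to about 4 mm: a listed point, or the origin of a listed thing).
The state is a dict: "time": time; "q": joint angles; "joint_velocities": joint speeds; "joint_torque": joint torques, N m; "position": TCP position; "tool_rot": TCP orientation; "ft_force": force on the tool from outside, world axes, zero at the start; "moment": the same for the moment, N m; "grip_width": finger opening in m; "grip_force": force on a finger pad.
Only numpy, scipy, OpenCV 4.12 (cv2) and the standard library are available. Lean on these libraries where they do the work, as an engineer would, in place of code of your own. Each camera call takes 0.05 s, during which the arm holds its last target. There are 200 camera calls.

## Working session

There is one attempt and no reset: what is moved stays moved. The work goes in short steps, Python scripts to look and compute and a tool call to move; the robot and the scene stay as the last step left them, time stands still between calls to the robot, and variables do not carry over. Pictures are saved under pics/ and viewed, at most 10 in all, crops included, and the job is handed in when it is done.

Besides the shell and the picture viewer there is one more tool, called after "Emit:" as a command line: name --argument value ..., lists and objects as JSON in quotes. move_arm: Moves the arm, as the interface text tells. Its arguments: {"type":"object","properties":{"series":{"type":"string"},"jaw":{"type":"number"},"newtons":{"type":"number"}},"required":["series"]}

```bash
mkdir -p pics
cat > h.py <<'E'
import numpy as np, cv2
from rig import robot
from scipy.spatial.transform import Rotation as R
def snap(n,f=None):
    p=robot.camera(n)
    if f: cv2.imwrite(f'pics/{f}.png',p['img'][:,:,::-1])
    return p
def px(p,X):
    X=np.array(X,float).reshape(-1,3);T=np.array(p['world_to_cam'])
    return cv2.projectPoints(X,cv2.Rodrigues(T[:3,:3])[0],T[:3,3],np.array(p['mtx']),np.array(p['distortion']))[0].reshape(-1,2)
def ray(p,uv,z):
    "pixels -> world points on the plane at height z"
    n=cv2.undistortPoints(np.array(uv,float).reshape(-1,1,2),np.array(p['mtx']),np.array(p['distortion'])).reshape(-1,2)
    T=np.array(p['world_to_cam']);d=np.c_[n,np.ones(len(n))]@T[:3,:3];c=-T[:3,:3].T@T[:3,3]
    return c+d*((z-c[2])/d[:,2])[:,None]
E
python3 - <<'E'
from h import *
np.set_printoptions(precision=4,suppress=True)
for c in ["scene","side"]:
    p=snap(c,c+'0')
    for t in ["pin","pin_tip","pin_grip","box","slot_mouth","meter","cell","tub"]:
        for r in robot.tip_of(p,t)[:3]: print(c,t,round(r['p'],2),np.round(r['xyz'],4),px(p,r['xyz'])[0].round())
o=robot.get_obs();print(o['position'],o['tool_rot'],o['ft_force'])
E
```

```text
scene pin 0.94 [ 0.5279 -0.4511  0.0159] [160. 319.]
scene pin 0.9 [ 0.4888 -0.3217  0.0179] [206. 284.]
scene pin 0.7 [ 0.5626 -0.203   0.0214] [264. 283.]
scene pin_tip 0.72 [ 0.4696 -0.1983  0.0227] [249. 258.]
scene pin_tip 0.53 [ 0.5752 -0.34    0.0207] [213. 311.]
scene pin_grip 0.81 [ 0.5861 -0.1986  0.0205] [270. 289.]
scene pin_grip 0.78 [ 0.5535 -0.4403  0.0168] [168. 324.]
scene box 0.97 [ 0.6661  0.0012 -0.0024] [359. 283.]
scene box 0.38 [ 0.6731 -0.3664  0.    ] [221. 353.]
scene slot_mouth 0.75 [0.6718 0.0085 0.0767] [364. 261.]
scene meter 0.82 [ 0.4488  0.3165 -0.0035] [407. 192.]
scene cell 0.62 [ 0.6357  0.4062 -0.0012] [474. 217.]
scene tub 0.85 [ 0.6753 -0.363   0.0042] [222. 351.]
side pin 0.85 [ 0.5272 -0.4546  0.0159] [331. 426.]
side pin 0.81 [ 0.4903 -0.3166  0.0196] [299. 365.]
side pin_tip 0.89 [ 0.4699 -0.1999  0.0201] [281. 321.]
side pin_tip 0.76 [ 0.5757 -0.3407  0.0164] [344. 370.]
side pin_grip 0.88 [ 0.5528 -0.4391  0.0183] [344. 416.]
side pin_grip 0.69 [ 0.46   -0.3133  0.0226] [283. 365.]
side pin_grip 0.68 [ 0.5884 -0.1994  0.023 ] [336. 313.]
side box 0.63 [ 0.6672  0.0044 -0.0002] [350. 255.]
side slot_mouth 0.89 [0.6705 0.007  0.0746] [353. 230.]
side meter 0.68 [0.4558 0.3221 0.0018] [253. 188.]
side cell 0.42 [0.6296 0.4037 0.0047] [308. 166.]
side tub 0.74 [ 0.6777 -0.3605 -0.0025] [396. 377.]
[0.625  0.0001 0.2446] [ 0.7071  0.7071  0.     -0.    ] [ 0.3536 -0.3114  0.394 ]
```

View pics/scene0.png

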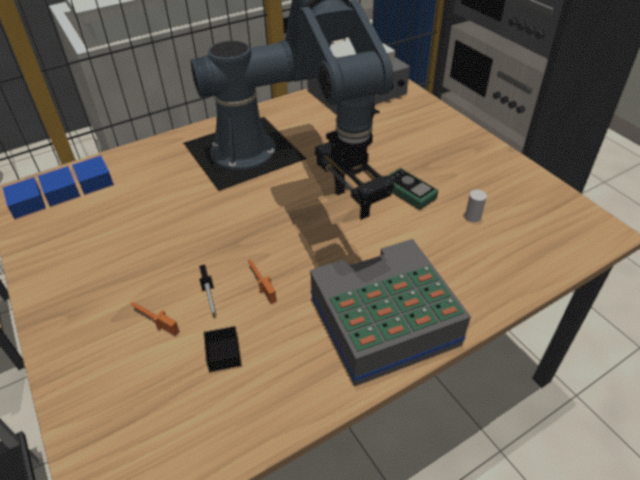

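View pics/side0.png

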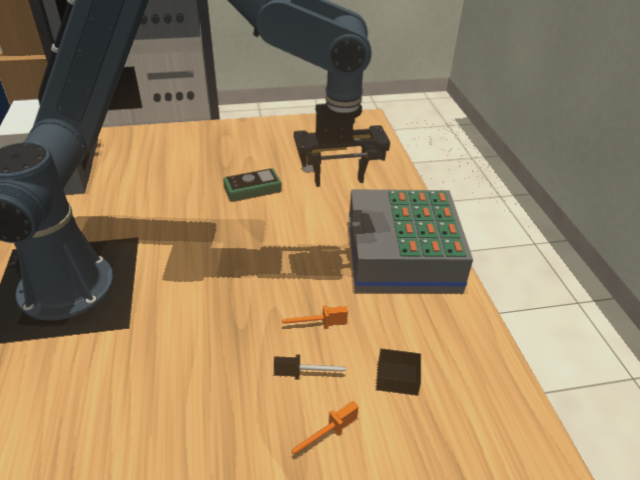

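Three pin-shaped things show. In the scene picture they are an orange one at (160,319), an orange one at (264,283), and a black and steel one at (207,290). Only the last fits, being black and steel rather than orange. I'll confirm it in a crop that also shows the box corners.

Run:
```python
from h import *
s=cv2.imread('pics/scene0.png');d=cv2.imread('pics/side0.png')
a=cv2.resize(s[250:350,120:290],(400,235),interpolation=3)
w=snap('wrist')['img'][:,:,::-1]
b=cv2.resize(w,(400,300))
c=cv2.resize(d[180:300,340:480],(400,343),interpolation=3)
e=cv2.resize(s[235:325,305:425],(400,300),interpolation=3)
L=np.vstack([a,b]);Rr=np.vstack([c[:280],e[:255]])
cv2.imwrite('pics/crop.png',np.hstack([L,Rr]))
```

```text
(no output)
```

View pics/crop.png

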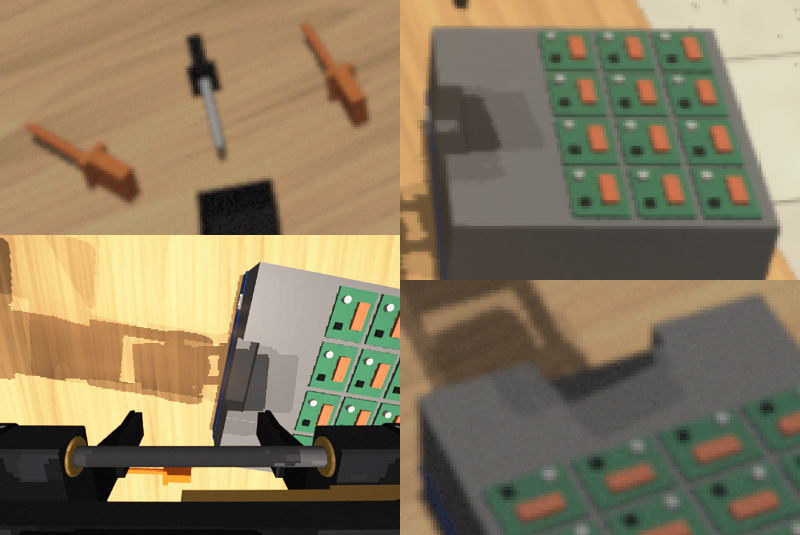

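The crop's top-left panel confirms it: the black and steel pin lies between the two orange ones, with its nose toward the tub. Box top corners in the side image are about (351,190), (357.5,259), (450,190) and (472,259). In the scene image the front ones are at (311,272) and (413,240).

Run:
```python
from h import *
np.set_printoptions(precision=4,suppress=True)
for c,uv in [("side",[[357.5,259.1],[351.2,189.8],[472.3,259.1],[449.6,189.8]]),("scene",[[311,271.6],[413,239.5]])]:
    P=ray(snap(c),uv,.105);print(P);d=P[1]-P[0];print('yaw',np.degrees(np.arctan2(-d[0],d[1])),np.linalg.norm(d),'mid',(P[0]+P[1])/2)
```

```text
[[ 0.6474 -0.1256  0.105 ]
 [ 0.6922  0.1288  0.105 ]
 [ 0.8951 -0.1643  0.105 ]
 [ 0.9403  0.0921  0.105 ]]
yaw -9.991895829752416 0.25832782175306057 mid [0.6698 0.0016 0.105 ]
[[ 0.6563 -0.1253  0.105 ]
 [ 0.6961  0.1294  0.105 ]]
yaw -8.882638691052506 0.25773302592444125 mid [0.6762 0.002  0.105 ]
```

Emit:
move_arm --series "-30 -15 0 0 0 -7; -60 -30 0 0 0 -14; -90 -45 0 0 0 -21; -120 -60 0 0 0 -28; -150 -75 0 0 0 -35; -180 -90 0 0 0 -42; -210 -105 0 0 0 -49; -240 -120 0 0 0 -56"

```text
time: 1.72
position: [0.5041, -0.2413, 0.2447]
tool_rot: [0.289, 0.957, -0.0, 0.0]
ft_force: [-0.1, 0.2, -0.9]
grip_width: 0.087
grip_force: 0.0
```

Emit:
move_arm --series "0 0 0 0 0 0"

```text
time: 1.8
position: [0.5031, -0.2454, 0.2448]
tool_rot: [0.293, 0.956, -0.002, 0.0]
ft_force: [0.6, -0.1, -0.4]
grip_width: 0.0869
grip_force: 0.0
```

Emit:
move_arm --series "-1 -28 25 0 0 -7; -3 -57 50 0 0 -14; -3 -86 75 0 0 -21; -3 -86 90 0 0 -21; -3 -86 90 0 0 -21; -3 -86 90 0 0 -21"

```text
time: 2.3
position: [0.4592, -0.3124, 0.154]
tool_rot: [0.114, 0.993, 0.001, -0.001]
ft_force: [0.3, -0.1, 1.1]
grip_width: 0.0872
grip_force: 0.0
```

```bash
cat >> h.py <<'E'
def delta(pos,yaw=None,o=None):
    "tool-axis shift mm and z-turn deg from measured pose to pos with tool y at world yaw (deg)"
    o=o or robot.get_obs();M=R.from_quat(o['tool_rot']).as_matrix()
    d=M.T@(np.array(pos)-o['position'])*1000
    y=np.degrees(np.arctan2(M[1,1],M[0,1]))
    return d.round(1),'yaw now',y.round(2),'turn',None if yaw is None else round(y-yaw,2),'tilt',np.degrees(np.arccos(-M[2,2])).round(2)
E
python3 - <<'E'
from h import *
np.set_printoptions(precision=4,suppress=True)
p=snap('wrist','w1')
for t in ["pin","pin_tip","pin_grip","box","slot_mouth"]:
    for r in robot.tip_of(p,t)[:2]: print(t,round(r['p'],2),np.round(r['xyz'],4),px(p,r['xyz'])[0].round())
print(robot.get_obs()['position'],delta([.46,-.313,.155],76.7))
E
```

```text
pin 0.65 [ 0.4855 -0.3203  0.0168] [318. 265.]
pin 0.62 [ 0.5616 -0.2059  0.0243] [477. 323.]
pin_tip 0.92 [ 0.4691 -0.197   0.0212] [474. 212.]
pin_tip 0.63 [ 0.447  -0.4931  0.0179] [ 95. 267.]
pin_grip 0.87 [ 0.5564 -0.4379  0.0277] [202. 376.]
pin_grip 0.71 [ 0.5847 -0.2007  0.0212] [485. 344.]
box 0.47 [ 0.4575 -0.3135  0.016 ] [319. 229.]
[ 0.4604 -0.3127  0.1558] (array([ 0.3, -0.4,  0.8]), 'yaw now', np.float64(77.07), 'turn', np.float64(0.37), 'tilt', np.float64(0.14))
```

View pics/w1.png

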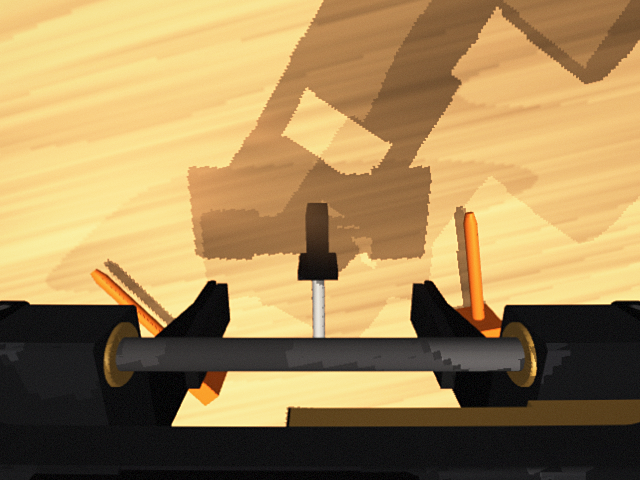

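The black pin is centred between the fingers. Its handle spans rows 204–255 at column 317, the collar sits at rows 253–280, and the shaft lies at column 319.

Run:
```python
from h import *
np.set_printoptions(precision=4,suppress=True)
p=snap('wrist')
print(ray(p,[[317,204],[317.5,255],[317.5,278]],.04),ray(p,[[318.5,283],[319,335]],.022))
T=p['world_to_cam'];print('cam',-T[:3,:3].T@T[:3,3])
```

```text
[[ 0.4346 -0.3097  0.04  ]
 [ 0.4713 -0.3179  0.04  ]
 [ 0.4889 -0.322   0.04  ]] [[ 0.501  -0.3241  0.022 ]
 [ 0.5471 -0.3344  0.022 ]]
cam [ 0.379  -0.2944  0.2956]
```

Emit:
move_arm --series "0 -2 30 0 0 0; 0 -2 60 0 0 0; 0 -2 90 0 0 0; 0 -2 110 0 0 0; 0 -2 122 0 0 0; 0 -2 128 0 0 0; 0 -2 128 0 0 0; 0 -2 128 0 0 0"

```text
time: 3.32
position: [0.4595, -0.3153, 0.0273]
tool_rot: [0.113, 0.994, -0.0, 0.001]
ft_force: [0.3, -0.5, 0.5]
grip_width: 0.0868
grip_force: 0.0
```

Emit:
move_arm --series "0 0 0 0 0 0; 0 0 0 0 0 0; 0 0 0 0 0 0; 0 0 0 0 0 0; 0 0 0 0 0 0; 0 0 0 0 0 0; 0 0 0 0 0 0; 0 0 0 0 0 0" --jaw 0 --newtons 30

```text
time: 3.98
position: [0.4589, -0.3149, 0.0266]
tool_rot: [0.113, 0.994, 0.0, -0.0]
ft_force: [0.6, 0.5, 0.4]
grip_width: 0.0417
grip_force: 0.0
```

Emit:
move_arm --series "0 0 0 0 0 0; 0 0 0 0 0 0; 0 0 0 0 0 0; 0 0 0 0 0 0; 0 0 0 0 0 0; 0 0 0 0 0 0; 0 0 0 0 0 0; 0 0 0 0 0 0"

```text
time: 4.65
position: [0.4589, -0.3148, 0.0265]
tool_rot: [0.113, 0.994, 0.0, -0.0]
ft_force: [-0.2, 0.1, -1.0]
grip_width: 0.0158
grip_force: 30.0
```

Emit:
move_arm --series "0 0 -15 0 0 0; 0 0 -35 0 0 0; 0 0 -60 0 0 0; 0 0 -85 0 0 0; 0 0 -100 0 0 0; 0 0 -110 0 0 0; 0 0 -110 0 0 0; 0 0 -110 0 0 0"

```text
time: 5.32
position: [0.4588, -0.3148, 0.1364]
tool_rot: [0.113, 0.994, -0.0, 0.0]
ft_force: [0.7, 0.5, -2.3]
grip_width: 0.0159
grip_force: 30.0
```

Run:
```python
from h import *
np.set_printoptions(precision=4,suppress=True)
o=robot.get_obs();M=R.from_quat(o['tool_rot']).as_matrix()
for c in ['scene','side']:
  p=snap(c,'lift_'+c)
  for t in ["pin_tip","pin"]:
    for r in robot.tip_of(p,t)[:3]: print(c,t,round(r['p'],2),np.round(r['xyz'],4), 'in tool mm',(M.T@(np.array(r['xyz'])-o['position'])*1000).round(1))
# target: pin tip 40 mm short of the mouth, box yaw -9.5
print(o['position'],o['grip_width'],o['grip_force'])
```

```text
scene pin_tip 0.9 [ 0.4687 -0.1991  0.0201] in tool mm [ 16.3 114.9 116.3]
scene pin_tip 0.84 [ 0.5762 -0.3433  0.129 ] in tool mm [-120.8   -1.4    7.4]
scene pin_tip 0.71 [ 0.4535 -0.493   0.0166] in tool mm [ -35.  -174.9  119.9]
scene pin 0.89 [ 0.5659 -0.2003  0.022 ] in tool mm [-78.6 135.6 114.4]
scene pin 0.76 [ 0.5283 -0.4516  0.0162] in tool mm [ -98.5 -117.7  120.2]
scene pin 0.66 [ 0.4878 -0.3243  0.1305] in tool mm [-30.4  -2.8   5.9]
side pin_tip 0.88 [ 0.4465 -0.4939  0.0189] in tool mm [ -28.3 -177.3  117.6]
side pin 0.84 [ 0.5603 -0.2022  0.016 ] in tool mm [-73.6 132.5 120.4]
side pin 0.72 [ 0.4925 -0.3184  0.1307] in tool mm [-33.7   4.    5.7]
[ 0.4588 -0.3148  0.1364] 0.015892258505262855 29.955048426054418
```

Emit:
move_arm --series "2 30 0 0 0 -1; 4 70 0 0 0 -2; 6 110 0 0 0 -3.4; 8 150 0 0 0 -3.4; 9 190 0 0 0 -3.4; 11 230 0 0 0 -3.4; 12 265 0 0 0 -3.4; 13 290 0 0 0 -3.4"

```text
time: 6.28
position: [0.5112, -0.0263, 0.1361]
tool_rot: [0.083, 0.997, 0.0, -0.001]
ft_force: [0.7, -0.7, -1.0]
grip_width: 0.0158
grip_force: 30.0
```

Emit:
move_arm --series "0 15 0 0 0 0; 0 29 0 0 0 0; 0 29 10 0 0 0; 0 29 30 0 0 0; 0 29 30 0 0 0; 0 29 30 0 0 0"

```text
time: 6.78
position: [0.5152, -0.0011, 0.1052]
tool_rot: [0.084, 0.996, 0.0, -0.002]
ft_force: [-0.4, 0.1, -1.1]
grip_width: 0.0158
grip_force: 30.0
```

Run:
```python
from h import *
np.set_printoptions(precision=4,suppress=True)
o=robot.get_obs();print(o['position'],delta([.516,-.001,.0815],80.5))
ims=[]
for c in ['scene','side','wrist']:
  p=snap(c)
  for t in ["pin_tip","slot_mouth","slot_back","box"]:
    for r in robot.tip_of(p,t)[:2]:
      if r['xyz'][2]>.05 or t=='box':print(c,t,round(r['p'],2),np.round(r['xyz'],4),px(p,r['xyz'])[0].round(1))
  im=p['img'][:,:,::-1]
  ims.append(cv2.resize(im[200:300,270:420] if c=='scene' else im[180:280,280:430] if c=='side' else im,(400,300) if c=='wrist' else (400,267),interpolation=3))
cv2.imwrite('pics/pre.png',np.hstack([np.vstack(ims[:2]),np.vstack([ims[2],np.zeros((234,400,3),np.uint8)])]))
```

```text
[ 0.5152 -0.0011  0.1052] (array([-0.9,  0.2, 23.7]), 'yaw now', np.float64(80.37), 'turn', np.float64(-0.13), 'tilt', np.float64(0.22))
scene pin_tip 0.63 [ 0.6346 -0.0194  0.1001] [345.7 249.2]
scene slot_mouth 0.69 [0.6725 0.0064 0.0733] [363.7 262.8]
scene slot_back 0.85 [ 0.7278 -0.0067  0.0757] [372.8 279.5]
scene box 0.88 [ 0.6673  0.0035 -0.0025] [360.3 283.3]
side pin_tip 0.75 [ 0.6337 -0.0219  0.1006] [341.  231.1]
side slot_mouth 0.71 [0.671  0.0049 0.0731] [353.4 231.4]
side slot_back 0.87 [ 0.7262 -0.0027  0.0725] [376.6 231.3]
side box 0.73 [0.6695 0.0052 0.0005] [350.8 254. ]
side box 0.43 [ 0.5477 -0.0046  0.1039] [303.  228.8]
wrist slot_mouth 0.5 [0.5168 0.0021 0.0986] [328.5 314.6]
```

View pics/pre.png

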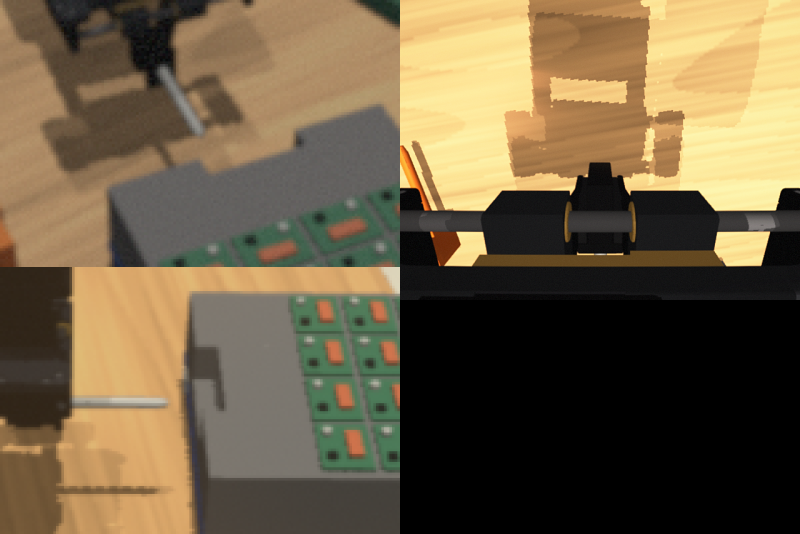

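The pictures show the pin's nose about 30 mm ahead of the slot mouth, a little to the right of its middle. I'll lower it and move in.

Emit:
move_arm --series "0 0 10 0 0 0; 0 0 20 0 0 0; 0 0 23.5 0 0 0; 0 0 23.5 0 0 0; -15 0 23.5 0 0 0; -25 0 23.5 0 0 0; -25 0 23.5 0 0 0"

```text
time: 8.12
position: [0.5439, -0.0057, 0.0831]
tool_rot: [0.084, 0.996, -0.0, 0.002]
ft_force: [0.8, 0.1, -1.8]
grip_width: 0.0158
grip_force: 30.0
```

Emit:
move_arm --series "-10 0 0 0 0 0; -20 0 0 0 0 0; -30 0 0 0 0 0; -38 0 0 0 0 0; -46 0 0 0 0 0; -52 0 0 0 0 0; -52 0 0 0 0 0"

```text
time: 8.7
position: [0.5937, -0.014, 0.0831]
tool_rot: [0.084, 0.996, -0.0, 0.001]
ft_force: [-0.3, 0.1, -1.9]
grip_width: 0.0158
grip_force: 30.0
```

Emit:
move_arm --series "-2 0 0 0 0 0; -3 0 0 0 0 0; -3 0 0 0 0 0"

```text
time: 8.95
position: [0.5949, -0.014, 0.083]
tool_rot: [0.084, 0.996, 0.0, -0.0]
ft_force: [0.9, 0.4, -1.3]
grip_width: 0.016
grip_force: 30.0
```

Emit:
move_arm --series "-1 0 1 0 0 0; -3 0 1 0 0 0; -4 0 1 0 0 0; -4 0 1 0 0 0"

```text
time: 9.28
position: [0.5994, -0.0149, 0.0821]
tool_rot: [0.084, 0.996, -0.0, 0.0]
ft_force: [-0.6, 0.1, -1.7]
grip_width: 0.0159
grip_force: 30.0
```

Emit:
move_arm --series "-1 0 0 0 0 0; -2 0 0 0 0 0; -3 0 0 0 0 0; -3 0 0 0 0 0"

```text
time: 9.62
position: [0.6016, -0.0152, 0.0819]
tool_rot: [0.084, 0.996, 0.0, -0.001]
ft_force: [-3.0, 0.2, -0.3]
grip_width: 0.0157
grip_force: 30.0
```

Emit:
move_arm --series "-1 0 0 0 0 0; -2 0 0 0 0 0; -2 0 0 0 0 0; -2 0 0 0 0 0"

```text
time: 9.95
position: [0.6033, -0.0155, 0.0818]
tool_rot: [0.084, 0.996, 0.0, -0.001]
ft_force: [-4.3, 1.0, 0.0]
grip_width: 0.0154
grip_force: 30.0
```

Emit:
move_arm --series "0 1 0 0 0 0; 0 2 0 0 0 0; 0 3 0 0 0 0; 0 3 0 0 0 0"

```text
time: 10.28
position: [0.604, -0.0126, 0.0818]
tool_rot: [0.084, 0.996, 0.0, -0.001]
ft_force: [-3.7, -1.3, -1.1]
grip_width: 0.0159
grip_force: 30.0
```

Emit:
move_arm --series "0 1 0 0 0 0; 0 2 0 0 0 0; 0 3 0 0 0 0; 0 3 0 0 0 0"

```text
time: 10.62
position: [0.6048, -0.0095, 0.0819]
tool_rot: [0.084, 0.996, 0.0, -0.0]
ft_force: [-5.2, -1.0, -2.3]
grip_width: 0.0158
grip_force: 30.0
```

Emit:
move_arm --series "0 1 0 0 0 0; 0 2 0 0 0 0; 0 3 0 0 0 0; 0 3 0 0 0 0"

```text
time: 10.95
position: [0.6055, -0.0065, 0.082]
tool_rot: [0.084, 0.996, 0.0, -0.0]
ft_force: [-4.7, -1.4, -2.2]
grip_width: 0.0159
grip_force: 30.0
```

Emit:
move_arm --series "0 1 0 0 0 0; 0 2 0 0 0 0; 0 3 0 0 0 0; 0 3 0 0 0 0"

```text
time: 11.28
position: [0.606, -0.0036, 0.082]
tool_rot: [0.084, 0.996, 0.0, -0.0]
ft_force: [-5.5, -1.1, -1.7]
grip_width: 0.0156
grip_force: 30.0
```

Emit:
move_arm --series "0.5 1 0 0 0 0; 0.5 2 0 0 0 0; 0.5 3 0 0 0 0; 0.5 3 0 0 0 0"

```text
time: 11.62
position: [0.6062, -0.0005, 0.0821]
tool_rot: [0.084, 0.997, 0.0, 0.0]
ft_force: [-4.8, -1.9, -1.4]
grip_width: 0.0158
grip_force: 30.0
```

Emit:
move_arm --series "0 1 0 0 0 0; 0 2 0 0 0 0; 0 3 0 0 0 0; 0 3 0 0 0 0"

```text
time: 11.95
position: [0.6066, 0.0024, 0.0821]
tool_rot: [0.084, 0.996, 0.0, 0.0]
ft_force: [-4.1, -1.2, -1.5]
grip_width: 0.016
grip_force: 30.0
```

Emit:
move_arm --series "0 1 0 0 0 0; 0 2 0 0 0 0; 0 3 0 0 0 0; 0 3 0 0 0 0"

```text
time: 12.28
position: [0.6071, 0.0054, 0.082]
tool_rot: [0.084, 0.997, 0.0, 0.0]
ft_force: [-4.7, -1.4, -2.1]
grip_width: 0.016
grip_force: 30.0
```

Emit:
move_arm --series "0 1 0 0 0 0; 0 2 0 0 0 0; 0 3 0 0 0 0; 0 3 0 0 0 0"

```text
time: 12.62
position: [0.6076, 0.0083, 0.082]
tool_rot: [0.084, 0.997, 0.0, -0.0]
ft_force: [-4.1, -1.0, -2.4]
grip_width: 0.0158
grip_force: 30.0
```

Emit:
move_arm --series "0 1 0 0 0 0; 0 2 0 0 0 0; 0 3 0 0 0 0; 0 3 0 0 0 0"

```text
time: 12.95
position: [0.6081, 0.0113, 0.082]
tool_rot: [0.084, 0.997, 0.0, 0.0]
ft_force: [-3.9, -1.0, -1.2]
grip_width: 0.0157
grip_force: 30.0
```

Emit:
move_arm --series "0 1 0 0 0 0; 0 2 0 0 0 0; 0 3 0 0 0 0; 0 3 0 0 0 0"

```text
time: 13.28
position: [0.6086, 0.0142, 0.082]
tool_rot: [0.084, 0.996, 0.0, -0.0]
ft_force: [-3.9, -1.0, -2.0]
grip_width: 0.016
grip_force: 30.0
```

Emit:
move_arm --series "0 1 0 0 0 0; 0 2 0 0 0 0; 0 3 0 0 0 0; 0 3 0 0 0 0"

```text
time: 13.62
position: [0.6091, 0.0172, 0.082]
tool_rot: [0.084, 0.996, 0.0, -0.0]
ft_force: [-4.6, -0.7, -1.8]
grip_width: 0.0158
grip_force: 30.0
```

Emit:
move_arm --series "0 1 0 0 0 0; 0 2 0 0 0 0; 0 3 0 0 0 0; 0 3 0 0 0 0"

```text
time: 13.95
position: [0.6096, 0.0202, 0.0821]
tool_rot: [0.084, 0.996, 0.0, 0.0]
ft_force: [-5.0, -1.5, -1.7]
grip_width: 0.0155
grip_force: 30.0
```

Emit:
move_arm --series "0 1 0 0 0 0; 0 2 0 0 0 0; 0 3 0 0 0 0; 0 3 0 0 0 0"

```text
time: 14.28
position: [0.6101, 0.0232, 0.0821]
tool_rot: [0.084, 0.997, 0.0, 0.0]
ft_force: [-3.5, -1.1, -1.2]
grip_width: 0.0156
grip_force: 30.0
```

Emit:
move_arm --series "0 1 0 0 0 0; 0 2 0 0 0 0; 0 3 0 0 0 0; 0 3 0 0 0 0"

```text
time: 14.62
position: [0.6106, 0.026, 0.082]
tool_rot: [0.084, 0.996, 0.0, -0.0]
ft_force: [-3.8, -0.8, -1.5]
grip_width: 0.0155
grip_force: 30.0
```

Emit:
move_arm --series "0 1 0 0 0 0; 0 2 0 0 0 0; 0 3 0 0 0 0; 0 3 0 0 0 0"

```text
time: 14.95
position: [0.6112, 0.0291, 0.082]
tool_rot: [0.084, 0.997, 0.0, 0.0]
ft_force: [-3.5, -0.8, -1.9]
grip_width: 0.0158
grip_force: 30.0
```

Emit:
move_arm --series "0 1 0 0 0 0; 0 2 0 0 0 0; 0 3 0 0 0 0; 0 3 0 0 0 0"

```text
time: 15.28
position: [0.6138, 0.0321, 0.0826]
tool_rot: [0.083, 0.997, 0.0, 0.003]
ft_force: [0.2, 0.8, -1.5]
grip_width: 0.0157
grip_force: 30.0
```

The force fell to zero and x jumped forward, so the nose has dropped into the hole. I'll centre it and ease in.

Emit:
move_arm --series "0 1 0 0 0 0; 0 2 0 0 0 0; 0 2 0 0 0 0"

```text
time: 15.53
position: [0.6133, 0.0339, 0.0825]
tool_rot: [0.083, 0.997, 0.0, 0.002]
ft_force: [-0.7, -0.1, -0.1]
grip_width: 0.0156
grip_force: 30.0
```

Emit:
move_arm --series "-1 0 0 0 0 0; -2 0 0 0 0 0; -3 0 0 0 0 0; -4 0 0 0 0 0; -4 0 0 0 0 0"

```text
time: 15.95
position: [0.6163, 0.0329, 0.0821]
tool_rot: [0.084, 0.996, -0.0, 0.0]
ft_force: [0.2, -0.1, -2.0]
grip_width: 0.016
grip_force: 30.0
```

Emit:
move_arm --series "-1 0 0 0 0 0; -2 0 0 0 0 0; -3 0 0 0 0 0; -4 0 0 0 0 0; -5 0 0 0 0 0; -5 0 0 0 0 0"

```text
time: 16.45
position: [0.6211, 0.0322, 0.0821]
tool_rot: [0.084, 0.996, -0.0, 0.0]
ft_force: [0.0, -0.6, -1.5]
grip_width: 0.016
grip_force: 30.0
```

Emit:
move_arm --series "-1 0 0 0 0 0; -2 0 0 0 0 0; -3 0 0 0 0 0; -4 0 0 0 0 0; -4 0 0 0 0 0"

```text
time: 16.87
position: [0.6251, 0.0315, 0.0821]
tool_rot: [0.084, 0.996, 0.0, 0.0]
ft_force: [0.8, -0.4, -1.6]
grip_width: 0.0154
grip_force: 30.0
```

Emit:
move_arm --series "-1 0 0 0 0 0; -2 0 0 0 0 0; -3 0 0 0 0 0; -4 0 0 0 0 0; -5 0 0 0 0 0; -5 0 0 0 0 0"

```text
time: 17.37
position: [0.63, 0.0306, 0.0821]
tool_rot: [0.084, 0.996, -0.0, 0.0]
ft_force: [-0.5, 0.1, -1.9]
grip_width: 0.0158
grip_force: 30.0
```

Emit:
move_arm --series "-1 0 0 0 0 0; -2 0 0 0 0 0; -3 0 0 0 0 0; -4 0 0 0 0 0; -4 0 0 0 0 0"

```text
time: 17.78
position: [0.634, 0.03, 0.0821]
tool_rot: [0.084, 0.996, 0.0, 0.0]
ft_force: [0.2, 1.4, -1.5]
grip_width: 0.0158
grip_force: 30.0
```

Emit:
move_arm --series "-1 0 0 0 0 0; -2 0 0 0 0 0; -3 0 0 0 0 0; -3 0 0 0 0 0"

```text
time: 18.12
position: [0.6369, 0.0295, 0.0821]
tool_rot: [0.084, 0.996, -0.0, 0.0]
ft_force: [0.6, -0.6, -2.2]
grip_width: 0.0155
grip_force: 30.0
```

Emit:
move_arm --series "-0.5 0 0 0 0 0; -1 0 0 0 0 0; -1.5 0 0 0 0 0; -1.5 0 0 0 0 0" --newtons 12

```text
time: 18.45
position: [0.6381, 0.0294, 0.082]
tool_rot: [0.084, 0.996, 0.0, 0.0]
ft_force: [-0.1, 0.6, -1.2]
grip_width: 0.0161
grip_force: 12.0
```

Emit:
move_arm --series "-0.5 0 0 0 0 0; -1 0 0 0 0 0; -1 0 0 0 0 0"

```text
time: 18.7
position: [0.6391, 0.0292, 0.082]
tool_rot: [0.084, 0.996, 0.0, 0.0]
ft_force: [-0.2, -0.0, -1.5]
grip_width: 0.016
grip_force: 12.0
```

Emit:
move_arm --series "-0.5 0 0 0 0 0; -1 0 0 0 0 0; -1 0 0 0 0 0"

```text
time: 18.95
position: [0.6402, 0.029, 0.0821]
tool_rot: [0.084, 0.996, 0.0, 0.0]
ft_force: [-0.2, 0.1, -0.7]
grip_width: 0.016
grip_force: 12.0
```

Emit:
move_arm --series "-0.5 0 0 0 0 0; -1 0 0 0 0 0; -1 0 0 0 0 0"

```text
time: 19.2
position: [0.6411, 0.0288, 0.082]
tool_rot: [0.084, 0.996, 0.0, 0.0]
ft_force: [-0.3, 1.0, -1.5]
grip_width: 0.0158
grip_force: 12.0
```

Emit:
move_arm --series "-0.5 0 0 0 0 0; -1 0 0 0 0 0; -1 0 0 0 0 0"

```text
time: 19.45
position: [0.6421, 0.0286, 0.082]
tool_rot: [0.084, 0.996, 0.0, 0.0]
ft_force: [-0.2, 0.1, -1.2]
grip_width: 0.0158
grip_force: 12.0
```

Emit:
move_arm --series "-0.5 0 0 0 0 0; -1 0 0 0 0 0; -1 0 0 0 0 0"

```text
time: 19.7
position: [0.6422, 0.0287, 0.0819]
tool_rot: [0.084, 0.996, 0.0, -0.001]
ft_force: [-2.4, 0.3, -0.6]
grip_width: 0.016
grip_force: 12.0
```

Emit:
move_arm --series "-0.5 0 0 0 0 0; -1 0 0 0 0 0; -1 0 0 0 0 0"

```text
time: 19.95
position: [0.6422, 0.0286, 0.0817]
tool_rot: [0.084, 0.996, 0.0, -0.002]
ft_force: [-4.9, 0.3, 1.0]
grip_width: 0.0159
grip_force: 12.0
```

Run:
```python
from h import *
np.set_printoptions(precision=4,suppress=True)
print(robot.get_obs()['ft_force'],robot.get_obs()['position'])
ims=[]
for c in ['scene','side']:
  p=snap(c)
  for t in ["pin","pin_grip"]:
    for r in robot.tip_of(p,t)[:3]:
      if r['xyz'][2]>.05:
        d=np.array(r['xyz'])-[.670,.005,0];print(c,t,round(r['p'],2),np.round(r['xyz'],4),'box xy',d[0]*.9863-d[1]*.165,d[0]*.165+d[1]*.9863)
  im=p['img'][:,:,::-1]
  ims.append(cv2.resize(im[190:290,310:430] if c=='scene' else im[180:280,290:410],(400,333),interpolation=3))
cv2.imwrite('pics/home.png',np.hstack(ims))
```

```text
[-4.9235  0.2994  0.9733] [0.6422 0.0286 0.0817]
scene pin 0.42 [0.6719 0.0232 0.0726] box xy -0.001129029999999987 0.018264159999999998
scene pin_grip 0.51 [0.6443 0.0296 0.076 ] box xy -0.029406910000000053 0.02002247999999999
side pin 0.49 [0.6733 0.0245 0.0777] box xy 3.7289999999969795e-05 0.019777349999999996
side pin_grip 0.59 [0.6429 0.0277 0.0754] box xy -0.030474230000000012 0.017917509999999994
```

View pics/home.png

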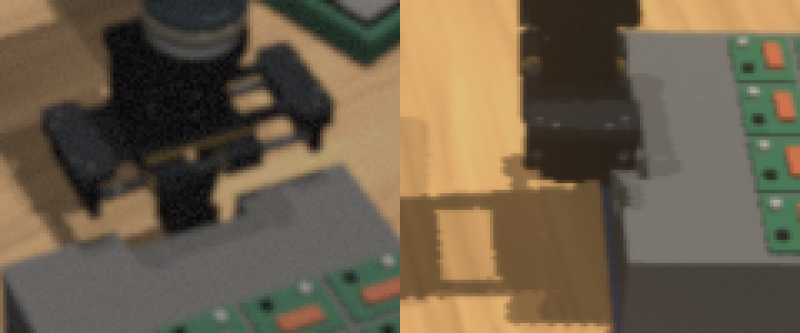

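The pictures show the collar flush against the box front, and the force is building there. I'll unload, lower slightly and release.

Emit:
move_arm --series "1 0 1 0 0 0; 1.5 0 2 0 0 0; 1.5 0 2 0 0 0; 1.5 0 2 0 0 0" --newtons 5

```text
time: 20.58
position: [0.6423, 0.0287, 0.0798]
tool_rot: [0.084, 0.996, 0.0, -0.0]
ft_force: [-3.8, 1.8, -0.2]
grip_width: 0.0157
grip_force: 5.0
```

Emit:
move_arm --series "0 0 0 0 0 0; 0 0 0 0 0 0; 0 0 0 0 0 0; 0 0 0 0 0 0; 0 0 0 0 0 0; 0 0 0 0 0 0; 0 0 0 0 0 0; 0 0 0 0 0 0" --jaw 0.6

```text
time: 21.25
position: [0.6426, 0.0285, 0.0801]
tool_rot: [0.084, 0.996, -0.0, 0.0]
ft_force: [-0.8, -0.6, 0.1]
grip_width: 0.0507
grip_force: 0.0
```

Emit:
move_arm --series "0 0 -10 0 0 0; 0 0 -25 0 0 0; 0 0 -50 0 0 0; 0 0 -85 0 0 0; 0 0 -120 0 0 0; 0 0 -150 0 0 0; 30 0 -150 0 0 0; 30 0 -150 0 0 0"

```text
time: 21.92
position: [0.6089, 0.0347, 0.2326]
tool_rot: [0.083, 0.997, 0.0, -0.001]
ft_force: [-2.3, -0.1, -0.8]
grip_width: 0.0521
grip_force: 0.0
```

Emit:
move_arm --series "40 0 0 0 0 0; 80 0 0 0 0 0; 100 0 0 0 0 0; 100 0 0 0 0 0; 100 0 0 0 0 0"

```text
time: 22.33
position: [0.5134, 0.0506, 0.2305]
tool_rot: [0.083, 0.997, -0.0, -0.0]
ft_force: [-0.1, 0.6, -0.4]
grip_width: 0.0523
grip_force: 0.0
```

Run:
```python
from h import *
np.set_printoptions(precision=4,suppress=True)
ims=[]
for c in ['scene','side']:
  p=snap(c)
  for t in ["pin","pin_grip"]:
    for r in robot.tip_of(p,t)[:4]:
      if r['xyz'][2]>.05:
        d=np.array(r['xyz'])-[.670,.005,0];print(c,t,round(r['p'],2),np.round(r['xyz'],4),'box xy',d[0]*.9863-d[1]*.165,d[0]*.165+d[1]*.9863)
  im=p['img'][:,:,::-1]
  ims.append(cv2.resize(im[190:290,310:430] if c=='scene' else im[180:280,290:410],(400,333),interpolation=3))
cv2.imwrite('pics/done.png',np.hstack(ims))
```

```text
scene pin 0.77 [0.6677 0.0207 0.0731] box xy -0.004858990000000079 0.015105409999999984
scene pin 0.38 [0.6437 0.0285 0.0682] box xy -0.029817189999999986 0.01883855
scene pin_grip 0.69 [0.6418 0.0284 0.0702] box xy -0.03167466 0.01842642
side pin 0.68 [0.6713 0.0265 0.0747] box xy -0.0022653100000000316 0.021419949999999993
side pin_grip 0.88 [0.6399 0.0269 0.0734] box xy -0.03330113000000001 0.016633469999999997
```

View pics/done.png

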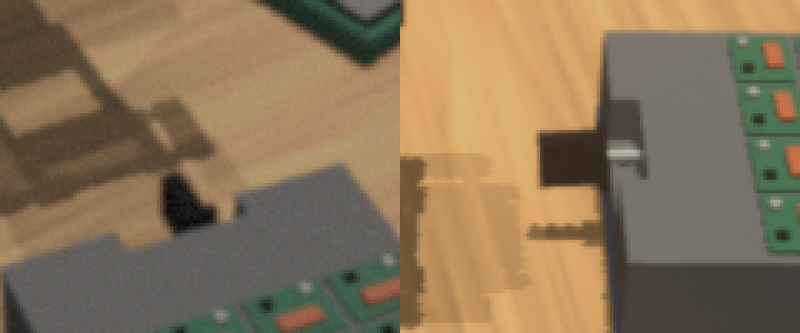

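The pin is in place and released, with its collar at the front edge (side crop, near column 607). It may have settled outward by up to about 2 mm, so I'll check that it isn't drifting.

```bash
cat > chk.py <<'E'
from h import *
import os
p=snap('side')['img'][180:280,290:410].astype(np.int16)
G=[];S=[]
for k in range(4):
  for c,L in (('side',S),('scene',G)):
    q=snap(c)
    for r in robot.tip_of(q,'pin_grip'):
      if r['xyz'][2]>.05:
        d=np.array(r['xyz'])-[.670,.005,0];L.append(round(1000*(d[0]*.9863-d[1]*.165),1))
print('side',S,'scene',G)
if os.path.exists('a.npy'):
  d=np.abs(p-np.load('a.npy')).max(2)[20:65,30:75];print('pixel change',d.max(),(d>40).sum())
np.save('a.npy',p)
E
python3 chk.py
```

```text
side [np.float64(-32.5), np.float64(-32.6), np.float64(-32.1)] scene [np.float64(-26.8), np.float64(-28.3), np.float64(-29.5), np.float64(-25.5)]
```

Emit:
move_arm --series "0 0 0 0 0 0; 0 0 0 0 0 0; 0 0 0 0 0 0; 0 0 0 0 0 0; 0 0 0 0 0 0; 0 0 0 0 0 0; 0 0 0 0 0 0; 0 0 0 0 0 0"

```text
time: 24.15
position: [0.5143, 0.0502, 0.23]
tool_rot: [0.084, 0.996, 0.0, -0.0]
ft_force: [-0.4, -1.1, 0.3]
grip_width: 0.052
grip_force: 0.0
```

Emit:
move_arm --series "0 0 0 0 0 0; 0 0 0 0 0 0; 0 0 0 0 0 0; 0 0 0 0 0 0; 0 0 0 0 0 0; 0 0 0 0 0 0; 0 0 0 0 0 0; 0 0 0 0 0 0"

```text
time: 24.82
position: [0.5143, 0.0502, 0.23]
tool_rot: [0.084, 0.996, 0.0, -0.0]
ft_force: [-0.4, 0.6, -0.2]
grip_width: 0.0524
grip_force: 0.0
```

```bash
python3 chk.py
```

```text
side [np.float64(-32.0), np.float64(-34.5), np.float64(-32.5), np.float64(-30.0)] scene [np.float64(-30.6), np.float64(-26.6), np.float64(-30.0)]
pixel change 10 0
```

```bash
python3 -c "
from rig import robot;print(robot.hand_in())"
```

```text
the job is handed in; nothing more can be done
None
```

The black and steel pin is in the plate's hole with its collar at the box front, released and not moving in the last pictures; the job is handed in, and no verdict came back.

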